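Fit the paddle and bridge bar of an ice-cream maker

TASK

Get the ice-cream maker ready to run: stand the paddle over the drive spindle in the bowl and turn it, without forcing it, until its square socket drops fully home on the spindle. Then lay the bridge bar across the machine, both ends down in the two saddles and the hole in its middle over the steel pin on top of the paddle. Leave the other things on the worktop where they are.

Things in the scene. Friction and masses are not known exactly. Their poses are not given: they have to be found in the camera images.
- churn: Ice-cream maker, fixed: round white housing 214 mm across, 85 mm high, with an open steel bowl (inner radius 77, floor at 35, rim at 87 mm) and a control panel on its front (-x) side. Origin: centre of the underside, on the axis of bowl and spindle; z up; the two saddles lie on its +y and -y sides.
- spindle (a point): Point on the machine's axis where the spindle's square ends, 55 mm above its origin (axes those of the machine). Below: square 24 x 24 mm, 14 mm high, on a round seat (top at 41 mm). Above: round pilot nose, 15 mm across, to 83 mm, last 6 mm tapered. The square's angle varies and is not given; a quarter turn finds it. It is geared and stiff: it turns only above 0.4 N m.
- saddle_left (a point): Centre of the slot floor of the fork on the machine's +y side, 92 mm from its axis, 119 mm above its origin. The slot runs along y, 15 mm long, 23 mm wide, with flared lips up to 137 mm.
- saddle_right (a point): The same for the fork on the machine's -y side.
- paddle: Loose white plastic paddle, standing upright, 98 mm high, about 0.3 kg; two frame blades along its +x and -x, 144 mm over both, 42 mm high. Origin: centre of the hub's underside; z up. Hub 38 x 38 mm; under it a square socket, 26 mm wide, 16 mm deep, sides along x and y; above that a round bore, 17 mm across, up to 43 mm, that takes the pilot nose.
- wing (a point): Middle of the paddle's wing grip, 62 mm above its underside: flat, 36 mm along the paddle's x, 14 mm thick along y, from 49 to 76 mm. Grasp its two flat faces. Out of line, the paddle rests on the square's top (origin 55 mm above the machine's), kept upright by the nose; brought within about 4 degrees of line it drops 14 mm by its own weight and is home, origin 41 mm up.
- pin (a point): Tip of the steel pin on top of the paddle, 98 mm above its underside; 12 mm across, 22 mm long, last 4 mm tapered. With the paddle home it stands 139 mm above the machine's origin.
- bar: Loose bridge bar, lying flat: steel, 196 mm long (own y), 20 mm wide, 10 mm thick, with a grey square boss in the middle, 32 x 32 mm, 18 mm high, and a vertical through hole in it, 16 mm across; about 0.32 kg. Origin: centre of the underside, on the hole's axis; z up. Either end fits either saddle. Seated, its underside is 119 mm above the machine's origin, 2 mm above the wing.
- boss (a point): Centre of the top of the bar's boss, at the mouth of the hole, 18 mm above the bar's underside. Grasp across the boss, closing along the bar's x (32 mm).
- honey: Honey jar with a grey lid, 71 mm across, 110 mm high; a bystander. Origin: centre of its underside.
- mug: Green and cream mug, 86 mm across, 99 mm high; a bystander. Origin: centre of its underside.
- garlic: Bulb of garlic, 56 mm across and high; a bystander. Origin: centre of its underside.
- lemon: Lemon, 71 x 53 x 51 mm; a bystander. Origin: centre of its underside.
- teaspoon: Teaspoon, 130 mm long, 26 mm wide; a bystander. Origin: centre of its underside.
Things that resemble listed ones, but are neither listed nor needed, are in the scene too. There is more than one size of the paddle; the one meant has the size given above.

How it is judged (in metres and radians):
On the way:
1. the paddle has dropped fully home on the spindle (z of paddle in the frame of churn between 0.038 and 0.0445 m and horizontal distance between paddle and churn below 0.004 m and angle between paddle's own z axis and vertical below 0.08 rad), for 0.2 s.
At the end, for the whole second after the job is handed in: Paddle home (41 mm above the machine's origin within 3.5 mm, on axis within 4 mm, upright within 0.08 rad); bar in both saddles, pin in its hole (119 mm above the origin within 3.5 mm, centred within 6 mm, along the saddles within 0.06 rad, level within 0.05 rad); both at rest (all of step 1 and z of bar in the frame of churn between 0.116 and 0.1225 m and horizontal distance between bar and churn below 0.006 m and angle between the y axis of bar and the y axis of churn, either way round below 0.06 rad and angle between bar's own z axis and vertical below 0.05 rad and linear speed of each of bar, paddle below 0.02 m/s); the robot touches nothing.
It fails at once if a bystander (honey, mug, garlic, lemon or teaspoon) is pushed more than 30 mm from its place (distance of any of honey, mug, garlic, lemon, teaspoon from where it was at the start of the episode above 0.03 m).
It fails at once if the paddle is forced onto the machine with more than 80 N (contact force between paddle and churn above 80 N).
It also fails if it takes over 64 s, if anything falls off the work surface, if the arm or the gripper's body presses on something with over 40 N, if the wrist force passes 120 N, or if a joint passes its speed limit or range.

ROBOT

A 6-joint arm with a two-finger parallel gripper is mounted at the origin on the work surface; the furniture and walls round the work are solid. World frame = base frame: x ahead of the robot, y to its left, z up, the work surface at z = 0. Lengths are in m, angles in degrees, forces in N, time in s.
With the tool pointing down it reaches from about 0.15 to 0.775 m from the base axis. Payload 6.1 kg.
Tool frame: the origin (TCP) lies between the finger pads; the fingertips stand 17 mm ahead of it and the grasp point (between the pads) lies 2 mm behind it (ctrl.tip_extent is the distance from the TCP to the fingertips, in m); z points along the fingers, y is the line along which they close (so a half turn about z gives the same grasp; the last joint's range is limited). The gripper opens to 85 mm and grips with 20 to 120 N. Pads are 22 mm wide; open, the fingers measure 114 mm over their backs; the gripper's body (76 mm by 85 mm) begins 54 mm behind the grasp point. The pads swing forward as they close: fully open they stand 13 mm farther back than shut.
Start: joints at [-73.797, 7.208, -2.269, 80.523, 0, 90], TCP at [0.146, -0.504, 0.248] pointing down, gripper open.
Joint ranges: [-155.77, 155.77], [-54.66, 111.73], [-72.52, 77.12], [-102.08, 115.82], [-83.92, 84.16], [-180, 180]. Speed limits (degrees/s): [136.94, 136.94, 172.46, 180, 180, 180].

INTERFACE

Orientations are given as a 3x3 rotation matrix whose columns are the frame's x, y, z axes.
In Python, from plant import sensors, vision, finish_job, ctrl gives the robot as it stands.
- The arm moves only by the tool send_rows, never from a script. Its argument "moves" is a list of rows, each a list of 7 numbers: the shift along the tool's x, y, z each as a share of 0.06 m, from -1 to 1, then the turn, a rotation vector about the tool's x, y, z each as a share of 5 degrees, from -1 to 1, then the opening, from 0 (shut) to 1 (fully open). A call has 1 to 8 rows; each row shifts and turns the commanded pose from where the row before left it, along the tool's axes as they then stand; what a row does not reach is not made up. A row lasts 1/8 s, in which the tool goes at most 62.5 mm and 10.7 degrees, less where a joint would pass 70% of its speed; a pose out of reach is approached as far as the arm can. A call with a number of a shift or a turn outside -1 to 1 is refused whole. A call with a gripper value outside its range is refused whole. The fingers move at their own pace and stop on an object; the grip force is fixed at half the most. Time passes only in rows, so rows that do not move let the fingers close. It gives the time, the measured TCP pose, the force, the opening and the grip force at its end, in the units of the state.
- sensors.sense(): the state, without advancing time (a new reading comes with each control period).
- vision.read_camera(name): name is "scene" or "top"; returns a dict with "color" (384x512x3 uint8, blue, green, red), "camera_matrix" (3x3 intrinsics, pixels), "dist" ([k1, k2, p1, p2, k3] as OpenCV has them; the pictures are not rectified), "R" (3x3) and "t" (3): a world point X has camera coordinates R X + t. Camera axes: x right, y down, z forward; pixel columns grow to the right and rows downward; lengths in m; the calibration is good to about 2 mm. A picture is of the moment at which its call begins. There is no depth.
- finish_job(): hands the job in; it is judged then, once.
The state is a dict: "time_s": time; "qpos": joint angles; "joint_velocities": joint speeds; "effort": joint torques, N m; "tool_pos": TCP position; "tcp_rot": TCP orientation; "ft_force": force on the tool from outside, world axes, zero at the start; "wrist_torque": the same for the moment, N m; "gripper_width": opening from 0.0 (shut) to 1.0 (fully open); "grasp_force": force on a finger pad.
Only numpy, scipy, OpenCV 4.12 (cv2) and the standard library are available. Lean on these libraries where they do the work, as an engineer would, in place of code of your own. Each camera call takes 0.05 s, during which the arm holds its last target. There are 200 camera calls.

## Working session

There is one attempt and no reset: what is moved stays moved. The work goes in short steps, Python scripts to look and compute and a tool call to move; the robot and the scene stay as the last step left them, time stands still between calls to the robot, and variables do not carry over. Pictures are saved under pics/ and viewed, at most 10 in all, crops included, and the job is handed in when it is done.

Besides the shell and the picture viewer there is one more tool, called after "Request:" as name(argument=value, ...) on one line, values as JSON. send_rows: Moves the arm, as the interface text tells. Its arguments: {"type":"object","properties":{"moves":{"type":"array","items":{"type":"array","items":{"type":"number","minimum":-1,"maximum":1}}}},"required":["moves"]}

```bash
ls; mkdir -p pics
cat > h.py <<'E'
import numpy as np, cv2, pickle
def grab(name):
    from plant import vision
    c=vision.read_camera(name); return c
def proj(c,X):
    X=np.asarray(X,float).reshape(-1,3)
    r,_=cv2.Rodrigues(np.array(c["R"],float))
    return cv2.projectPoints(X,r,np.array(c["t"],float),np.array(c["camera_matrix"],float),np.array(c["dist"],float))[0].reshape(-1,2)
def ray(c,uv,z):
    uv=np.asarray(uv,float).reshape(-1,1,2)
    n=cv2.undistortPoints(uv,np.array(c["camera_matrix"],float),np.array(c["dist"],float)).reshape(-1,2)
    R=np.array(c["R"]);t=np.array(c["t"]).ravel()
    o=-R.T@t; d=np.c_[n,np.ones(len(n))]@R
    return o+d*((z-o[2])/d[:,2])[:,None]
E
python3 - <<'E'
from h import *
for n in("scene","top"):
    c=grab(n); pickle.dump(c,open(n+"0.pkl","wb")); cv2.imwrite(f"pics/{n}0.png",cv2.resize(np.array(c["color"]),(800,600)))
    R=np.array(c["R"]);print(n,-R.T@np.array(c["t"]).ravel(),R[2],c["camera_matrix"],c["dist"])
E
```

```text
pics
scene [-0.26433342  0.58519591  1.25020779] [ 0.5029675  -0.38395866 -0.77433807] [[445.55942662   0.         247.94737555]
 [  0.         445.55942662 187.05483161]
 [  0.           0.           1.        ]] [-0.11436153  0.          0.          0.          0.        ]
top [0.40518918 0.01458247 1.44489534] [ 0.0523428  -0.00813477 -0.99859604] [[481.62041422   0.         254.98083205]
 [  0.         481.62041422 187.39638103]
 [  0.           0.           1.        ]] [-0.03690333  0.          0.          0.          0.        ]
```

View pics/top0.png

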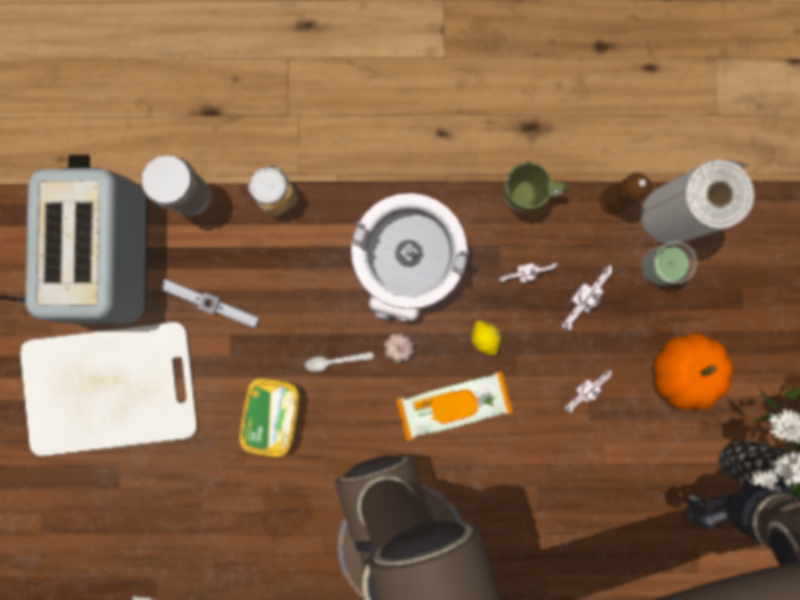

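View pics/scene0.png

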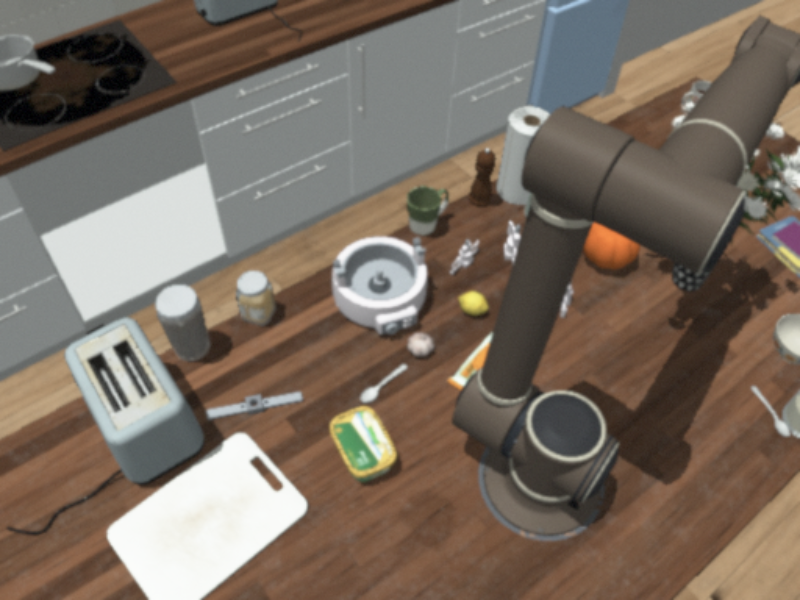

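Top picture: machine at (409,252); bar at (210,303), with its boss at (208,301); and three paddle-like things at A (528,272), B (587,297) and C (588,390). Blade spans are about 57, 72 and 57 px, or roughly 106, 134 and 107 mm, so B fits the 144 mm paddle. I'll confirm it in an enlarged crop, together with the machine and bar.

Run:
```python
from h import *
c=pickle.load(open("top0.pkl","rb")); im=np.array(c["color"])
def crop(x,y,w,h,W,H): return cv2.resize(im[y:y+h,x:x+w],(W,H),interpolation=cv2.INTER_CUBIC)
a=crop(315,160,80,110,400,550)   # paddles x5
b=crop(218,118,90,90,400,400); d=crop(100,175,70,35,400,200)
out=np.zeros((600,800,3),np.uint8); out[:550,:400]=a; out[:400,400:]=b; out[400:600,400:]=d
cv2.imwrite("pics/crop1.png",out)
```

```text
(no output)
```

View pics/crop1.png

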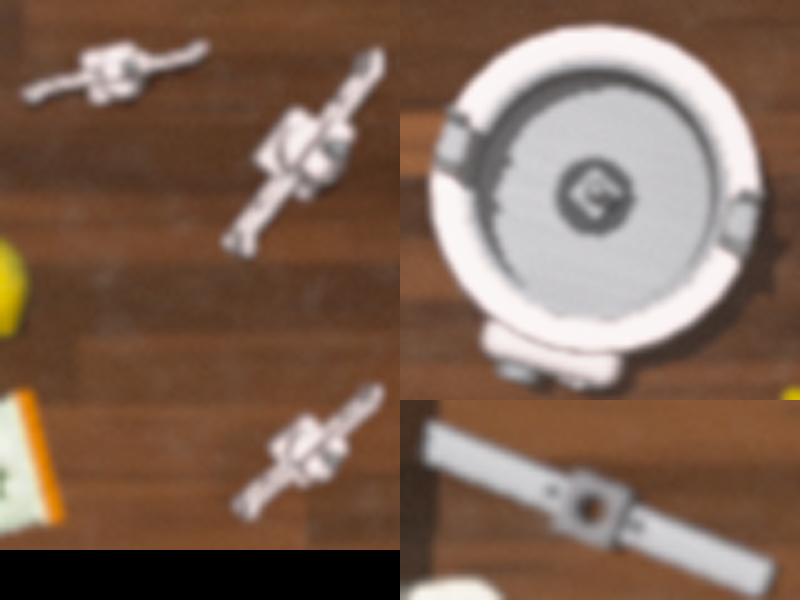

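Crop: B (hub near crop pixel (300,155), pin at (335,140)) is clearly larger than A and C, so B is the paddle meant. The crop also shows the machine's two grey saddles at (457,140) and (741,222), and the bar's hole at (592,508). Next I'll fit the poses.

```bash
cat > fit.py <<'E'
from h import *
from scipy.optimize import minimize, least_squares
from scipy.ndimage import map_coordinates
S=8
def boxpts(cx,cy,lx,ly,z0,z1): return np.array([[cx+a*lx/2,cy+b*ly/2,z] for a in(-1,1) for b in(-1,1) for z in(z0,z1)])
def cyl(r,z0,z1): return np.array([[r*np.cos(a),r*np.sin(a),z] for a in np.linspace(0,2*np.pi,24) for z in(z0,z1)])
PAD=[boxpts(0,0,.144,.010,0,.042),boxpts(0,0,.038,.038,0,.046),boxpts(0,0,.036,.014,.046,.076),cyl(.006,.076,.098)]
BAR=[boxpts(0,0,.020,.196,0,.010),boxpts(0,0,.032,.032,0,.018)]
def tf(P,p,z=0):
    x,y,a=p; R=np.array([[np.cos(a),-np.sin(a),0],[np.sin(a),np.cos(a),0],[0,0,1]]); return P@R.T+[x,y,z]
def render(c,model,p,box,z=0):
    x0,y0,w,h=box; m=np.zeros((h*S,w*S),np.uint8)
    for P in model:
        uv=(proj(c,tf(P,p,z))+.5-[x0,y0])*S-.5
        cv2.fillConvexPoly(m,np.round(cv2.convexHull(uv.astype(np.float32))*16).astype(np.int32),1,shift=4)
    return cv2.resize(m.astype(np.float32),(w,h),interpolation=cv2.INTER_AREA)
def fitm(cs,model,p0,boxes,sofs,z=0):
    def cost(q):
        p=q*[.01,.01,.1]+p0; e=0
        for c,b,s in zip(cs,boxes,sofs): e+=((cv2.GaussianBlur(render(c,model,p,b,z),(0,0),.8)-s)**2).sum()/max(s.sum(),1)
        return e
    best=min((minimize(cost,np.array([0,0,k]),method="Nelder-Mead",options=dict(xatol=1e-3,fatol=1e-6,initial_simplex=np.array([[0,0,k],[.8,0,k],[0,.8,k],[0,0,k+.8]]))) for k in(-1,0,1)),key=lambda r:r.fun)
    return best.x*[.01,.01,.1]+p0,best.fun
def soft(c,box,thr,sig=8,mode="white"):
    x0,y0,w,h=box; im=np.array(c["color"])[y0:y0+h,x0:x0+w].astype(float)
    v=im[...,0]  # blue: low on wood
    return 1/(1+np.exp(-(v-thr)/sig))
E
python3 - <<'E'
from fit import *
t=pickle.load(open("top0.pkl","rb")); s=pickle.load(open("scene0.pkl","rb"))
im=np.array(t["color"])
print(im[190,375],im[215,375],im[185,115],im[193,133],im[205,140])
c0=ray(t,[[375.5,191]],.03)[0]; b0=ray(t,[[133.2,193.2]],.01)[0]
bp=(352,162,48,58); bb=(98,172,74,42)
for nm,M,p,bx,thr in(("pad",PAD,[c0[0],c0[1],np.deg2rad(-37)],bp,110),("bar",BAR,[b0[0],b0[1],np.deg2rad(65)],bb,110)):
    so=soft(t,bx,thr,15); so=np.clip(so,0,1)
    r,f=fitm([t],M,np.array(p),[bx],[so]); print(nm,p,r,np.rad2deg(r[2]),f)
    ov=im[bx[1]:bx[1]+bx[3],bx[0]:bx[0]+bx[2]].copy()
    cv2.imwrite(f"o_{nm}.png",np.hstack([cv2.resize(q,None,fx=5,fy=5) for q in(ov,np.repeat((render(t,M,r,bx)*255).astype(np.uint8)[...,None],3,2),np.repeat((so*255).astype(np.uint8)[...,None],3,2))]))
F=ray(t,[[230.8,149.5],[294.7,168.0]],.128); print("forks",F,np.linalg.norm(F[0]-F[1]),F.mean(0),np.rad2deg(np.arctan2(-(F[0]-F[1])[0],(F[0]-F[1])[1])))
# rim circle edges
g=cv2.GaussianBlur(im[...,0].astype(float),(0,0),.7)
def res(q,full=False):
    return 0
ctr=F.mean(0)[:2].copy()
for it in range(6):
    pts=[]
    for a in np.linspace(0,2*np.pi,120,endpoint=False):
        d=np.array([np.cos(a),np.sin(a)])
        rr=np.arange(.098,.117,.0005); P=np.c_[ctr+d*rr[:,None],np.full(len(rr),.085)]
        uv=proj(t,P); v=map_coordinates(g,[uv[:,1],uv[:,0]],order=1); gr=np.gradient(v); k=gr.argmin()
        if gr[k]<-1.5 and 0<k<len(rr)-1: pts.append(P[k,:2])
    pts=np.array(pts)
    o=least_squares(lambda q:np.hypot(*(pts-q[:2]).T)-q[2],[*ctr,.107],loss="soft_l1",f_scale=.001); ctr=o.x[:2]
print("rim",o.x,len(pts),np.median(abs(o.fun)))
E
python3 -c "
import cv2,numpy as np
a=cv2.imread('o_pad.png');b=cv2.imread('o_bar.png')
h=a.shape[0]+b.shape[0];w=max(a.shape[1],b.shape[1]);o=np.zeros((h,w,3),np.uint8);o[:a.shape[0],:a.shape[1]]=a;o[a.shape[0]:,:b.shape[1]]=b
k=min(800/w,600/h);cv2.imwrite('pics/ov.png',cv2.resize(o,None,fx=k,fy=k))"
```

```text
[186 188 203] [41 59 92] [212 209 210] [46 58 81] [ 54  82 127]
pad [np.float64(0.4669057787232897), np.float64(-0.35283735762594465), np.float64(-0.6457718232379019)] [ 0.46977727 -0.35448385 -0.66957154] -38.36362347395825 0.08636602805119319
bar [np.float64(0.46489314211602123), np.float64(0.36623761262555066), np.float64(1.1344640137963142)] [0.4918277  0.43046705 1.52122955] 87.16003283598715 0.8579464811674835
forks [[ 0.57888025  0.0697686   0.128     ]
 [ 0.52701388 -0.10552952  0.128     ]] 0.1828101512073688 [ 0.55294706 -0.01788046  0.128     ] -16.48217848402067
rim [ 0.5543933  -0.01543298  0.10499866] 111 0.0004949090839494741
```

View pics/ov.png

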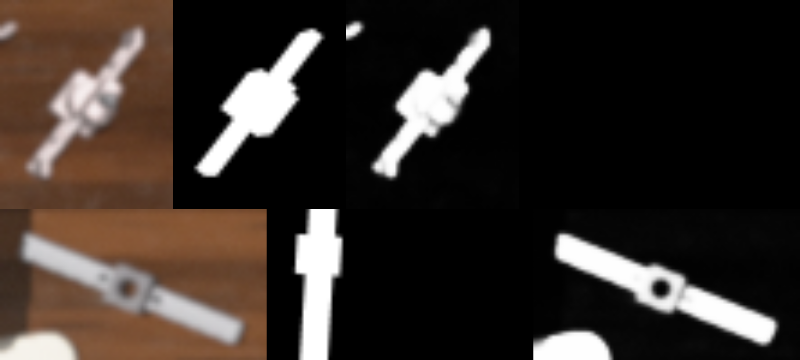

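The paddle's silhouette fit agrees with the image at about -38°. The bar fit failed: its start angle was wrong, and the cutting board got into the mask. I'll refit it from about -23° and cross-check the bar and machine in the scene camera.

Run:
```python
from fit import *
t=pickle.load(open("top0.pkl","rb")); s=pickle.load(open("scene0.pkl","rb"))
def clean(so,seed):
    n,l=cv2.connectedComponents((so>.3).astype(np.uint8)); k=l[seed[1],seed[0]]
    m=cv2.dilate((l==k).astype(np.uint8),np.ones((3,3))); return so*m
def fill(so):
    cs,_=cv2.findContours((so>.5).astype(np.uint8),cv2.RETR_EXTERNAL,cv2.CHAIN_APPROX_NONE); m=np.zeros(so.shape,np.uint8); cv2.drawContours(m,cs,-1,1,-1)
    m=cv2.erode(m,np.ones((3,3))); return np.maximum(so,m)
bp=(352,162,48,58); so=clean(soft(t,bp,110,15),(23,28))
print("pad",fitm([t],PAD,np.array([.47,-.354,-.66]),[bp],[so]))
bb=(98,172,74,42); sb=fill(clean(soft(t,bb,110,15),(15,12)))
p0=np.array([.465,.366,np.deg2rad(-23)])
print("bar top",fitm([t],BAR,p0,[bb],[sb]))
uv=proj(s,[[.465,.366,.01]])[0]; print(uv)
x0,y0=(uv-[45,22]).astype(int); b2=(x0,y0,90,44)
s2=soft(s,b2,110,15); 
ss=fill(clean(s2,(45-15,int(uv[1]-y0+3)))); print(ss.sum(),sb.sum())
print("bar scene",fitm([s],BAR,p0,[b2],[ss])); print("bar both",fitm([t,s],BAR,p0,[bb,b2],[sb,ss]))
# churn in both: outer edge
for c in(t,s):
  g=cv2.GaussianBlur(np.array(c["color"])[...,0].astype(float),(0,0),.7)
  for R0,z in((.107,.085),(.077,.087)):
    ctr=np.array([.5535,-.016])
    for it in range(6):
      pts=[]
      for a in np.linspace(0,2*np.pi,160,endpoint=False):
        d=np.array([np.cos(a),np.sin(a)]); rr=np.arange(R0-.01,R0+.01,.0005); P=np.c_[ctr+d*rr[:,None],np.full(len(rr),z)]
        q=proj(c,P); v=map_coordinates(g,[q[:,1],q[:,0]],order=1); gr=np.gradient(v)*(1 if R0>.1 else -1); k=gr.argmin()
        if gr[k]<-1.5 and 0<k<len(rr)-1: pts.append(P[k,:2])
      pts=np.array(pts)
      if len(pts)<20: break
      o=least_squares(lambda q:np.hypot(*(pts-q[:2]).T)-q[2],[*ctr,R0],loss="soft_l1",f_scale=.001); ctr=o.x[:2]
    print("circ",R0,o.x,len(pts),np.median(abs(o.fun)))
a=np.array(s["color"]); 
c1=cv2.resize(a[145:215,205:280],(450,420),interpolation=cv2.INTER_CUBIC)
c2=cv2.resize(np.array(t["color"])[140:178,222:304],(800-450,162),interpolation=cv2.INTER_CUBIC)
o=np.zeros((420,800,3),np.uint8); o[:,:450]=c1; o[:162,450:]=c2; 
n=cv2.resize(np.array(t["color"])[146:176,246:276],(250,250),interpolation=cv2.INTER_CUBIC); o[165:415,455:705]=n
cv2.imwrite("pics/crop2.png",o)
```

```text
pad (array([ 0.46964851, -0.35445844, -0.6668321 ]), np.float64(0.06666058094641371))
bar top (array([ 0.46347278,  0.36580842, -0.39724163]), np.float64(0.020995754315743458))
[162.13902517 258.01964436]
448.10645508512255 533.9578919306412
bar scene (array([ 0.46546295,  0.36469899, -0.39590736]), np.float64(0.036428950551797394))
bar both (array([ 0.46436296,  0.36547618, -0.39524718]), np.float64(0.07779108776772123))
circ 0.107 [ 0.55450714 -0.01543988  0.10488152] 151 0.0003830994133131732
circ 0.077 [ 0.551012   -0.01607015  0.08116646] 150 0.0007465457360101707
circ 0.107 [ 0.55449038 -0.0144647   0.1052335 ] 154 0.0007729528525866128
circ 0.077 [ 0.55116723 -0.01278694  0.08188043] 149 0.0013826920293275174
```

View pics/crop2.png

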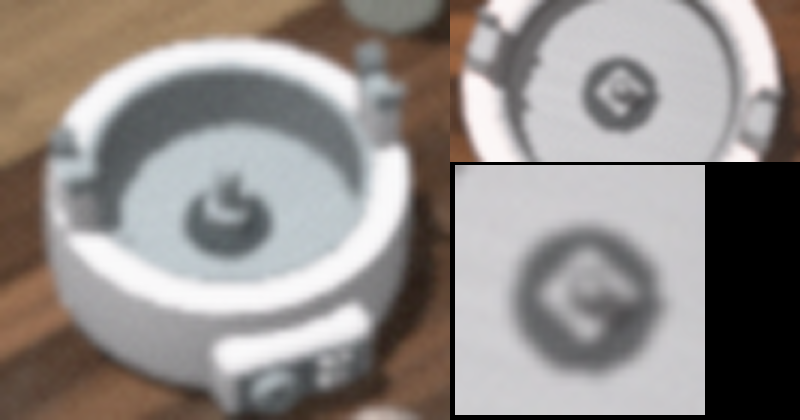

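Machine close-up: dark round spindle seat centred at about composite (587,298) and the square standing as a diamond, roughly 45° to the image. The forks are at (75,185) and (380,85). I'll compute the axis from the seat, and the pregrasp moves.

Run:
```python
from fit import *
t=pickle.load(open("top0.pkl","rb")); s=pickle.load(open("scene0.pkl","rb"))
# seat circle edge (dark inside, bright outside) z=.041
for c in(t,):
  g=cv2.GaussianBlur(np.array(c["color"])[...,1].astype(float),(0,0),.5)
  ctr=ray(c,[[261.35,161.5]],.041)[0][:2]; print(ctr)
  for it in range(6):
    pts=[]
    for a in np.linspace(0,2*np.pi,120,endpoint=False):
      d=np.array([np.cos(a),np.sin(a)]); rr=np.arange(.018,.034,.0005); P=np.c_[ctr+d*rr[:,None],np.full(len(rr),.041)]
      q=proj(c,P); v=map_coordinates(g,[q[:,1],q[:,0]],order=1); gr=np.gradient(v); k=gr.argmax()
      if gr[k]>1.5 and 0<k<len(rr)-1: pts.append(P[k,:2])
    pts=np.array(pts); o=least_squares(lambda q:np.hypot(*(pts-q[:2]).T)-q[2],[*ctr,.025],loss="soft_l1",f_scale=.001); ctr=o.x[:2]
  print("seat",o.x,len(pts),np.median(abs(o.fun)))
  # square yaw: bright in square
  best=[]
  im=np.array(c["color"])[...,1].astype(float)
  bx=(246,146,30,30)
  for a in range(0,90,3):
    m=cv2.GaussianBlur(render(c,[boxpts(0,0,.024,.024,.041,.055)],(*ctr,np.deg2rad(a)),bx),(0,0),.6)
    w=cv2.GaussianBlur(render(c,[cyl(.024,.041,.042)],(*ctr,0),bx),(0,0),.6)>.9
    best.append((np.corrcoef(m[w],im[146:176,246:276][w])[0,1],a))
  print(sorted(best)[::-1][:6])
from plant import sensors
st=sensors.sense(); print(st["qpos"],st["tool_pos"],np.round(st["tcp_rot"],3),st["gripper_width"])
from plant import ctrl; print([a for a in dir(ctrl) if a[0]!="_"])
```

```text
[ 0.55460859 -0.01591583]
seat [ 0.55399005 -0.01584914  0.0254634 ] 120 0.00046608282126058345
[(np.float64(0.7381018720651871), 51), (np.float64(0.7340410922372457), 45), (np.float64(0.730925786365518), 48), (np.float64(0.7290546062261898), 42), (np.float64(0.7283389013294835), 54), (np.float64(0.724483240559158), 57)]
[-7.37965451e+01  7.23697526e+00 -2.32081615e+00  8.05229216e+01
  6.38019122e-04  9.00022790e+01] [ 0.14640852 -0.50381693  0.24761241] [[ 0.96   0.279 -0.   ]
 [ 0.279 -0.96   0.001]
 [ 0.    -0.001 -1.   ]] 1.0045959445526018
['PlanningError', 'tip_extent']
```

Request:
send_rows(moves=[[0, 0, 0, 0, 0, -1, 0.6], [0, 0, 0, 0, 0, -1, 0.6], [0, 0, 0, 0, 0, -1, 0.6], [0, 0, 0, 0, 0, -1, 0.6], [0, 0, 0, 0, 0, -1, 0.6], [0, 0, 0, 0, 0, -1, 0.6], [0, 0, 0, 0, 0, -1, 0.6], [0, 0, 0, 0, 0, -1, 0.6]])

```text
time_s: 1.1
tool_pos: [0.1464, -0.5039, 0.2478]
tcp_rot: [[0.554, 0.833, -0.0], [0.833, -0.554, 0.001], [0.001, -0.001, -1.0]]
ft_force: [0.4, -0.1, -0.5]
gripper_width: 0.604
grasp_force: 0.0
```

Request:
send_rows(moves=[[0, 0, 0, 0, 0, -1, 0.6], [0, 0, 0, 0, 0, -1, 0.6], [0, 0, 0, 0, 0, -1, 0.6], [0, 0, 0, 0, 0, -1, 0.6], [0, 0, 0, 0, 0, -1, 0.6], [0, 0, 0, 0, 0, -1, 0.6], [0, 0, 0, 0, 0, -1, 0.6], [0, 0, 0, 0, 0, -1, 0.6]])

```text
time_s: 2.1
tool_pos: [0.1464, -0.5039, 0.2478]
tcp_rot: [[-0.111, 0.994, -0.0], [0.994, 0.111, 0.001], [0.001, -0.0, -1.0]]
ft_force: [0.5, -0.6, 0.0]
gripper_width: 0.595
grasp_force: 0.0
```

Request:
send_rows(moves=[[0, 0, 0, 0, 0, -1, 0.6], [0, 0, 0, 0, 0, -1, 0.6], [0, 0, 0, 0, 0, -1, 0.6], [0, 0, 0, 0, 0, -1, 0.6], [0, 0, 0, 0, 0, -1, 0.6], [0, 0, 0, 0, 0, -1, 0.6], [0, 0, 0, 0, 0, -1, 0.6], [0, 0, 0, 0, 0, -1, 0.6]])

```text
time_s: 3.1
tool_pos: [0.1465, -0.5039, 0.2478]
tcp_rot: [[-0.724, 0.69, -0.0], [0.69, 0.724, 0.001], [0.001, 0.001, -1.0]]
ft_force: [-0.6, 0.1, -0.6]
gripper_width: 0.603
grasp_force: 0.0
```

```bash
cat > go.py <<'E'
import sys,numpy as np
from plant import sensors
from scipy.spatial.transform import Rotation as Ro
# target x y z tool-y-angle
x,y,z,a=map(float,sys.argv[1:5]); st=sensors.sense(); R=np.array(st["tcp_rot"]); p=np.array(st["tool_pos"])
c,s=np.cos(np.deg2rad(a)),np.sin(np.deg2rad(a)); Rt=np.array([[-s,c,0],[c,s,0],[0,0,-1]]); Rt=np.column_stack([[s*-1,c,0],[c,s,0],[0,0,-1]])
yy=np.array([c,s,0]); zz=np.array([0,0,-1.]); Rt=np.column_stack([np.cross(yy,zz),yy,zz])
w=Ro.from_matrix(R.T@Rt).as_rotvec(degrees=True)/5
print("t",round(st["time_s"],2),"p",np.round(p,4),"yang",round(np.degrees(np.arctan2(R[1,1],R[0,1])),2),"grip",round(st["gripper_width"],3),"F",np.round(st["ft_force"],1),"gf",st["grasp_force"],"q6",round(st["qpos"][5],1))
print("shift now-frame",np.round(R.T@(np.array([x,y,z])-p)/.06,3),"after-turn",np.round(Rt.T@(np.array([x,y,z])-p)/.06,3),"turn",np.round(w,2))
E
python3 go.py .4696 -.3545 .16 51.8
```

```text
t 3.1 p [ 0.1465 -0.5039  0.2478] yang 46.37 grip 0.603 F [-0.6  0.1 -0.6] gf 0.0 q6 -30.2
shift now-frame [-2.181  5.518  1.465] after-turn [-2.692  5.288  1.464] turn [ 0.01 -0.01 -1.09]
```

Request:
send_rows(moves=[[0, 0, 0, 0, 0, -1, 0.6], [-0.385, 0.755, 0.1, 0, 0, -0.09, 0.6], [-0.385, 0.755, 0.1, 0, 0, 0, 0.6], [-0.385, 0.755, 0.2, 0, 0, 0, 0.6], [-0.385, 0.755, 0.2, 0, 0, 0, 0.6], [-0.385, 0.755, 0.25, 0, 0, 0, 0.6], [-0.385, 0.755, 0.3, 0, 0, 0, 0.6], [-0.385, 0.755, 0.3, 0, 0, 0, 0.6]])

```text
time_s: 4.1
tool_pos: [0.4715, -0.3551, 0.1604]
tcp_rot: [[-0.784, 0.62, -0.0], [0.62, 0.784, 0.0], [0.0, -0.0, -1.0]]
ft_force: [-0.1, -0.8, 0.1]
gripper_width: 0.602
grasp_force: 0.0
```

```bash
python3 - <<'E'
from fit import *
t=grab("top"); s=grab("scene"); pickle.dump(t,open("top1.pkl","wb")); pickle.dump(s,open("scene1.pkl","wb"))
a=np.array(t["color"])[150:230,335:415]; u=proj(s,[[.47,-.354,.05]])[0].astype(int); print(u)
b=np.array(s["color"])[u[1]-40:u[1]+40,u[0]-40:u[0]+40]
cv2.imwrite("pics/hover.png",np.hstack([cv2.resize(q,(400,400),interpolation=cv2.INTER_CUBIC) for q in(a,b)]))
E
python3 go.py .4696 -.3545 .068 51.8
```

```text
[329 153]
t 4.2 p [ 0.4729 -0.3532  0.158 ] yang 51.93 grip 0.599 F [ 0.2 -0.5 -0.2] gf 0.0 q6 1.3
shift now-frame [ 0.024 -0.053  1.501] after-turn [ 0.03  -0.051  1.501] turn [ 0.01 -0.04  0.03]
```

View pics/hover.png

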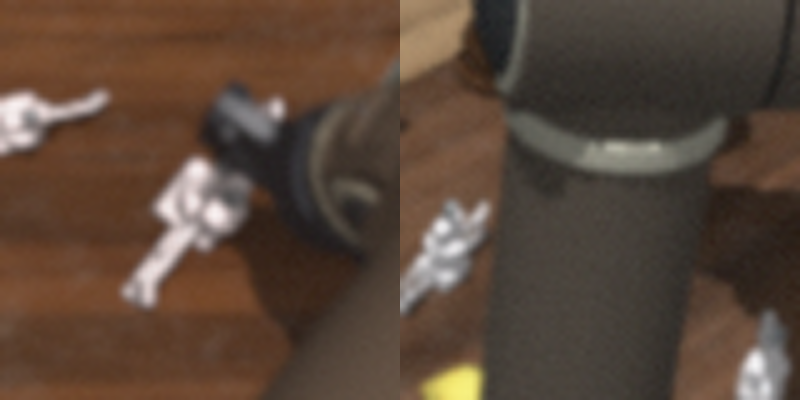

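The picture shows the gripper above and right of paddle B's hub (200,195 in the left crop), consistent with parallax; the scene view is blocked by the arm. I'll descend.

Request:
send_rows(moves=[[0, 0, 0.3, 0, 0, 0, 0.6], [0, 0, 0.4, 0, 0, 0, 0.6], [0, 0, 0.35, 0, 0, 0, 0.6], [0, 0, 0.2, 0, 0, 0, 0.6], [0, 0, 0.1, 0, 0, 0, 0.6]])

```text
time_s: 4.82
tool_pos: [0.4698, -0.3561, 0.0798]
tcp_rot: [[-0.784, 0.621, -0.001], [0.621, 0.784, 0.0], [0.001, -0.0, -1.0]]
ft_force: [0.5, -0.4, -0.9]
gripper_width: 0.598
grasp_force: 0.0
```

```bash
python3 go.py .4696 -.3545 .068 51.8
```

```text
t 4.83 p [ 0.4698 -0.3561  0.0798] yang 51.63 grip 0.598 F [ 0.5 -0.4 -0.9] gf 0.0 q6 1.2
shift now-frame [0.019 0.02  0.196] after-turn [0.019 0.02  0.196] turn [-0.   -0.01 -0.03]
```

Request:
send_rows(moves=[[0.02, 0.02, 0.15, 0, 0, 0, 0.6], [0, 0, 0, 0, 0, 0, 0.4], [0, 0, 0, 0, 0, 0, 0.25], [0, 0, 0, 0, 0, 0, 0.0], [0, 0, 0, 0, 0, 0, 0.0], [0, 0, 0, 0, 0, 0, 0.0], [0, 0, 0, 0, 0, 0, 0.0]])

```text
time_s: 5.7
tool_pos: [0.4704, -0.3547, 0.072]
tcp_rot: [[-0.784, 0.62, 0.001], [0.62, 0.784, -0.001], [-0.001, 0.0, -1.0]]
ft_force: [-0.5, 0.8, 5.9]
gripper_width: 0.151
grasp_force: 59.9
```

```bash
python3 go.py .4696 -.3545 .20 51.8
```

```text
t 5.7 p [ 0.4704 -0.3547  0.072 ] yang 51.65 grip 0.151 F [-0.5  0.8  5.9] gf 59.89653825759888 q6 1.3
shift now-frame [ 0.01  -0.005 -2.133] after-turn [ 0.013 -0.005 -2.133] turn [ 0.    0.02 -0.03]
```

Request:
send_rows(moves=[[0, 0, -0.2, 0, 0, 0, 0], [0, 0, -0.4, 0, 0, 0, 0], [0, 0, -0.6, 0, 0, 0, 0], [0, 0, -0.7, 0, 0, 0, 0], [0, 0, -0.6, 0, 0, 0, 0], [0, 0, -0.4, 0, 0, 0.7, 0], [0, 0, -0.1, 0, 0, 0, 0], [0, 0, 0, 0, 0, 0, 0]])

```text
time_s: 6.7
tool_pos: [0.4699, -0.3544, 0.2507]
tcp_rot: [[-0.746, 0.666, -0.001], [0.666, 0.746, 0.0], [0.001, -0.0, -1.0]]
ft_force: [0.1, -0.0, -4.0]
gripper_width: 0.148
grasp_force: 59.0
```

```bash
python3 go.py .5542 -.0156 .25 48
```

```text
t 6.7 p [ 0.4699 -0.3544  0.2507] yang 48.21 grip 0.148 F [ 0.1 -0.  -4. ] gf 59.02237594127655 q6 4.8
shift now-frame [2.715 5.146 0.013] after-turn [2.733 5.136 0.012] turn [-0.   -0.01  0.04]
```

Request:
send_rows(moves=[[0.2, 0.38, 0, 0, 0, 0.04, 0], [0.4, 0.757, 0, 0, 0, 0, 0], [0.4, 0.757, 0, 0, 0, 0, 0], [0.4, 0.757, 0, 0, 0, 0, 0], [0.4, 0.757, 0, 0, 0, 0, 0], [0.4, 0.757, 0, 0, 0, 0, 0], [0.4, 0.757, 0, 0, 0, 0, 0], [0.13, 0.22, 0, 0, 0, 0, 0]])

```text
time_s: 7.7
tool_pos: [0.5546, -0.013, 0.2494]
tcp_rot: [[-0.745, 0.667, -0.003], [0.667, 0.745, 0.0], [0.003, -0.002, -1.0]]
ft_force: [-0.7, -0.6, -3.4]
gripper_width: 0.15
grasp_force: 59.1
```

Request:
send_rows(moves=[[0, 0, 0, 0, 0, 0, 0], [0, 0, 0, 0, 0, 0, 0]])

```text
time_s: 7.95
tool_pos: [0.5545, -0.0167, 0.2507]
tcp_rot: [[-0.742, 0.67, -0.001], [0.67, 0.742, -0.001], [0.0, -0.001, -1.0]]
ft_force: [0.4, -0.4, -2.9]
gripper_width: 0.149
grasp_force: 59.2
```

```bash
python3 - <<'E'
from fit import *
t=grab("top"); s=grab("scene"); pickle.dump(t,open("top2.pkl","wb")); pickle.dump(s,open("scene2.pkl","wb"))
a=np.array(t["color"])[110:220,205:315]
b=np.array(s["color"])[105:215,195:305]
cv2.imwrite("pics/over.png",np.hstack([cv2.resize(q,(400,400),interpolation=cv2.INTER_CUBIC) for q in(a,b)]))
E
python3 go.py .5542 -.0156 .25 48
```

```text
t 8.05 p [ 0.5546 -0.0169  0.2511] yang 47.85 grip 0.152 F [-0.2 -0.7 -3.1] gf 59.154176115989685 q6 40.4
shift now-frame [0.02  0.012 0.019] after-turn [0.02  0.012 0.019] turn [-0.01 -0.   -0.03]
```

View pics/over.png

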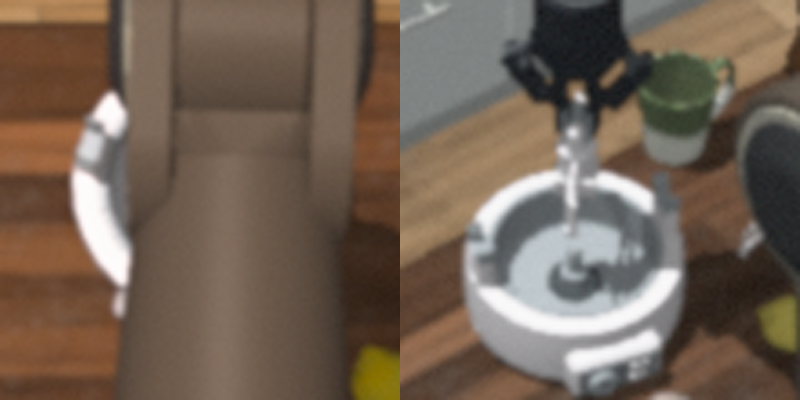

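The scene crop shows the paddle edge-on at (575,150) directly above the nose at (576,262), both in the same image column. I'll go down to just above the nose.

Request:
send_rows(moves=[[0.02, 0.012, 0.2, 0, 0, 0, 0], [0, 0, 0.4, 0, 0, 0, 0], [0, 0, 0.4, 0, 0, 0, 0], [0, 0, 0.25, 0, 0, 0, 0], [0, 0, 0.1, 0, 0, 0, 0], [0, 0, 0, 0, 0, 0, 0], [0, 0, 0, 0, 0, 0, 0]])

```text
time_s: 8.93
tool_pos: [0.555, -0.0143, 0.1712]
tcp_rot: [[-0.743, 0.67, 0.001], [0.67, 0.743, -0.0], [-0.001, 0.001, -1.0]]
ft_force: [-1.1, 0.2, -3.6]
gripper_width: 0.152
grasp_force: 59.1
```

```bash
python3 - <<'E'
from fit import *
s=grab("scene"); pickle.dump(s,open("scene3.pkl","wb"))
E
python3 go.py .5542 -.0156 .127 48
```

```text
t 8.97 p [ 0.555  -0.0143  0.1712] yang 47.95 grip 0.15 F [-0.3 -0.5 -1.9] gf 59.10575866699219 q6 40.6
shift now-frame [-0.004 -0.026  0.737] after-turn [-0.005 -0.025  0.737] turn [ 0.01  0.01 -0.01]
```

Request:
send_rows(moves=[[0, -0.025, 0.1, 0, 0, 0, 0], [0, 0, 0.1, 0, 0, 0, 0], [0, 0, 0.08, 0, 0, 0, 0], [0, 0, 0.06, 0, 0, 0, 0]])

```text
time_s: 9.48
tool_pos: [0.5533, -0.0154, 0.1493]
tcp_rot: [[-0.743, 0.67, -0.001], [0.67, 0.743, 0.0], [0.0, -0.0, -1.0]]
ft_force: [-0.2, -0.2, -3.5]
gripper_width: 0.147
grasp_force: 59.2
```

Request:
send_rows(moves=[[0, 0, 0.06, 0, 0, 0, 0], [0, 0, 0.06, 0, 0, 0, 0], [0, 0, 0, 0, 0, 0, 0]])

```text
time_s: 9.85
tool_pos: [0.5534, -0.0154, 0.1424]
tcp_rot: [[-0.743, 0.67, -0.0], [0.67, 0.743, -0.0], [0.0, -0.0, -1.0]]
ft_force: [-0.0, -0.8, -3.2]
gripper_width: 0.154
grasp_force: 59.2
```

Request:
send_rows(moves=[[0, 0, 0.04, 0, 0, 0, 0], [0, 0, 0.04, 0, 0, 0, 0], [0, 0, 0.03, 0, 0, 0, 0], [0, 0, 0, 0, 0, 0, 0]])

```text
time_s: 10.35
tool_pos: [0.5534, -0.0154, 0.1359]
tcp_rot: [[-0.743, 0.67, -0.0], [0.67, 0.743, -0.0], [0.0, -0.0, -1.0]]
ft_force: [-0.4, -0.7, -2.3]
gripper_width: 0.149
grasp_force: 59.2
```

Request:
send_rows(moves=[[0, 0, 0.04, 0, 0, 0, 0], [0, 0, 0.04, 0, 0, 0, 0], [0, 0, 0.02, 0, 0, 0, 0], [0, 0, 0, 0, 0, 0, 0]])

```text
time_s: 10.85
tool_pos: [0.5538, -0.0154, 0.1301]
tcp_rot: [[-0.743, 0.67, 0.0], [0.67, 0.743, -0.0], [-0.0, 0.0, -1.0]]
ft_force: [1.3, 0.2, -4.4]
gripper_width: 0.149
grasp_force: 59.1
```

Request:
send_rows(moves=[[0, 0, 0.03, 0, 0, 0, 0], [0, 0, 0.03, 0, 0, 0, 0], [0, 0, 0.0, 0, 0, 0, 0], [0, 0, 0, 0, 0, 0, 0]])

```text
time_s: 11.35
tool_pos: [0.5537, -0.0154, 0.1264]
tcp_rot: [[-0.743, 0.67, 0.0], [0.67, 0.743, -0.0], [-0.0, 0.0, -1.0]]
ft_force: [3.5, -1.4, -3.2]
gripper_width: 0.15
grasp_force: 59.1
```

Request:
send_rows(moves=[[0, 0, 0.03, 0, 0, 0, 0], [0, 0, 0.03, 0, 0, 0, 0], [0, 0, 0.0, 0, 0, 0, 0], [0, 0, 0, 0, 0, 0, 0]])

```text
time_s: 11.85
tool_pos: [0.5537, -0.0155, 0.1229]
tcp_rot: [[-0.742, 0.67, 0.0], [0.67, 0.742, -0.0], [-0.0, 0.0, -1.0]]
ft_force: [3.2, -1.8, -2.5]
gripper_width: 0.149
grasp_force: 59.1
```

Request:
send_rows(moves=[[0, 0, 0.03, 0, 0, 0, 0], [0, 0, 0.03, 0, 0, 0, 0], [0, 0, 0.0, 0, 0, 0, 0], [0, 0, 0, 0, 0, 0, 0]])

```text
time_s: 12.35
tool_pos: [0.5537, -0.0154, 0.1193]
tcp_rot: [[-0.743, 0.67, 0.0], [0.67, 0.743, -0.0], [-0.0, 0.0, -1.0]]
ft_force: [5.1, -2.5, -2.0]
gripper_width: 0.149
grasp_force: 59.3
```

Request:
send_rows(moves=[[-0.01, 0.003, 0.03, 0, 0, 0, 0], [0, 0, 0.03, 0, 0, 0, 0], [0, 0, 0.02, 0, 0, 0, 0], [0, 0, 0, 0, 0, 0, 0]])

```text
time_s: 12.85
tool_pos: [0.5539, -0.0156, 0.1142]
tcp_rot: [[-0.743, 0.67, -0.0], [0.67, 0.743, 0.0], [0.0, -0.0, -1.0]]
ft_force: [2.2, -1.2, -3.1]
gripper_width: 0.151
grasp_force: 59.3
```

Request:
send_rows(moves=[[0, 0, 0.02, 0, 0, 0, 0], [0, 0, 0.02, 0, 0, 0, 0], [0, 0, 0, 0, 0, 0, 0]])

```text
time_s: 13.22
tool_pos: [0.5541, -0.0156, 0.1131]
tcp_rot: [[-0.743, 0.67, 0.001], [0.67, 0.743, -0.0], [-0.001, 0.001, -1.0]]
ft_force: [1.1, -0.9, 4.1]
gripper_width: 0.15
grasp_force: 60.3
```

The paddle slid past the square and touched bottom at TCP z 0.113, the expected home height: the picked-up offset of 0.072 m puts its origin 41 mm up. Releasing and lifting.

Request:
send_rows(moves=[[0, 0, 0, 0, 0, 0, 0.3], [0, 0, 0, 0, 0, 0, 0.5], [0, 0, 0, 0, 0, 0, 0.5], [0, 0, -0.3, 0, 0, 0, 0.5], [0, 0, -0.6, 0, 0, 0, 0.5], [0, 0, -0.8, 0, 0, 0, 0.5], [0, 0, -0.8, 0, 0, 0, 0.5], [0, 0, -0.2, 0, 0, 0, 0.5]])

```text
time_s: 14.22
tool_pos: [0.555, -0.0156, 0.2775]
tcp_rot: [[-0.743, 0.67, 0.005], [0.67, 0.743, 0.0], [-0.004, 0.003, -1.0]]
ft_force: [0.4, -0.5, -0.0]
gripper_width: 0.502
grasp_force: 0.0
```

```bash
python3 go.py .4644 .3655 .25 157.3
```

```text
t 14.22 p [ 0.555  -0.0156  0.2775] yang 47.96 grip 0.502 F [ 0.4 -0.5 -0. ] gf 0.0 q6 40.4
shift now-frame [5.378 3.704 0.451] after-turn [-5.277  3.845  0.458] turn [-1.000e-02  6.000e-02 -2.187e+01]
```

Request:
send_rows(moves=[[0.3, 0.2, 0, 0, 0, 0, 0.5], [0.7, 0.49, 0, 0, 0, 0, 0.5], [0.8, 0.55, 0, 0, 0, 0, 0.5], [0.8, 0.55, 0, 0, 0, 0, 0.5], [0.8, 0.55, 0, 0, 0, 0, 0.5], [0.8, 0.55, 0, 0, 0, 0, 0.5], [0.78, 0.55, 0, 0, 0, 0, 0.5], [0.4, 0.26, 0, 0, 0, 0, 0.5]])

```text
time_s: 15.22
tool_pos: [0.4617, 0.3679, 0.2724]
tcp_rot: [[-0.744, 0.668, -0.002], [0.668, 0.744, -0.001], [0.001, -0.002, -1.0]]
ft_force: [0.9, -0.1, -1.6]
gripper_width: 0.503
grasp_force: 0.0
```

Request:
send_rows(moves=[[0, 0, 0, 0, 0, -1, 0.7], [0, 0, 0, 0, 0, -1, 0.7], [0, 0, 0, 0, 0, -1, 0.7], [0, 0, 0, 0, 0, -1, 0.7], [0, 0, 0, 0, 0, -1, 0.7], [0, 0, 0, 0, 0, -1, 0.7], [0, 0, 0, 0, 0, -1, 0.7], [0, 0, 0, 0, 0, -1, 0.7]])

```text
time_s: 16.23
tool_pos: [0.4627, 0.3652, 0.2728]
tcp_rot: [[-0.999, 0.033, -0.002], [0.033, 0.999, -0.001], [0.002, -0.001, -1.0]]
ft_force: [-0.6, 0.3, -0.7]
gripper_width: 0.698
grasp_force: 0.0
```

Request:
send_rows(moves=[[0, 0, 0, 0, 0, -1, 0.7], [0, 0, 0, 0, 0, -1, 0.7], [0, 0, 0, 0, 0, -1, 0.7], [0, 0, 0, 0, 0, -1, 0.7], [0, 0, 0, 0, 0, -1, 0.7], [0, 0, 0, 0, 0, -1, 0.7], [0, 0, 0, 0, 0, -1, 0.7], [0, 0, 0, 0, 0, -1, 0.7]])

```text
time_s: 17.23
tool_pos: [0.4627, 0.3652, 0.2728]
tcp_rot: [[-0.787, -0.617, -0.002], [-0.617, 0.787, -0.001], [0.002, 0.0, -1.0]]
ft_force: [-0.4, -0.5, 0.8]
gripper_width: 0.704
grasp_force: 0.0
```

Request:
send_rows(moves=[[0, 0, 0, 0, 0, -1, 0.7], [0, 0, 0, 0, 0, -1, 0.7], [0, 0, 0, 0, 0, -1, 0.7], [0, 0, 0, 0, 0, -1, 0.7], [0, 0, 0, 0, 0, -1, 0.7], [0, 0, 0, 0, 0, -0.87, 0.7], [0, 0, 0, 0, 0, 0, 0.7]])

```text
time_s: 18.1
tool_pos: [0.4628, 0.3652, 0.273]
tcp_rot: [[-0.387, -0.922, -0.001], [-0.922, 0.387, -0.001], [0.001, 0.001, -1.0]]
ft_force: [-0.7, -0.3, 0.2]
gripper_width: 0.7
grasp_force: 0.0
```

```bash
python3 go.py .4644 .3655 .014 157.3
python3 - <<'E'
from fit import *
from plant import vision
t=grab("top"); pickle.dump(t,open("top4.pkl","wb")); s=grab("scene"); pickle.dump(s,open("scene4.pkl","wb"))
a=np.array(t["color"])[110:220,205:315]
b=np.array(s["color"])[125:235,185:295]
cv2.imwrite("pics/home.png",np.hstack([cv2.resize(q,(400,400),interpolation=cv2.INTER_CUBIC) for q in(a,b)]))
E
```

```text
t 18.1 p [0.4628 0.3652 0.273 ] yang 157.26 grip 0.7 F [-0.7 -0.3  0.2] gf 0.0 q6 -29.0
shift now-frame [-0.021 -0.027  4.317] after-turn [-0.014 -0.023  4.317] turn [ 0.01 -0.02 -0.01]
```

View pics/home.png

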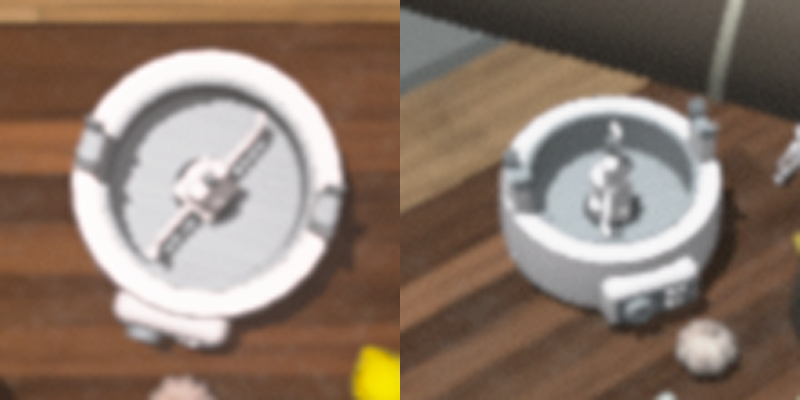

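Paddle is home in the bowl: hub at (210,190) on the spindle in the top crop, and the pin stands upright at (613,135) in the scene crop. Before fetching the bar I'll refine the machine's yaw from the forks.

Run:
```python
from fit import *
t=pickle.load(open("top4.pkl","rb")); s=pickle.load(open("scene4.pkl","rb"))
im=np.array(t["color"]).astype(float)[...,1]
ctr=np.array([.5542,-.0156])
for nm,base in(("L",90),("R",-90)):
  for z in(.128,):
    for r in(.088,.092,.096):
      an=np.arange(-40,9,2.); A=np.deg2rad(base+an); P=np.c_[ctr[0]+r*np.cos(A),ctr[1]+r*np.sin(A),np.full(len(A),z)]
      q=proj(t,P); print(nm,r,dict(zip(an.astype(int).tolist(),map_coordinates(im,[q[:,1],q[:,0]],order=1).astype(int).tolist())))
# pin tip & paddle fit in top
x0,y0=240,135; bx=(235,135,55,55)
# joint template: fork box masks; fit yaw by white/grey edges
def cost(y,z0=.09,z1=.137,w=.033,l=.015):
  M=[boxpts(0,sg*.092,w,l,z0,z1) for sg in(1,-1)]
  b=(215,125,95,70); m=render(t,M,(*ctr,np.deg2rad(y)),b); g=im[125:195,215:310]
  return g[m>.5].mean(), (m>.5).sum()
for w in(.029,.033,.037): print(w,[(y,round(cost(y,w=w)[0],1)) for y in np.arange(-22,-8,1.)])
```

```text
L 0.088 {-40: 250, -38: 250, -36: 250, -34: 250, -32: 250, -30: 245, -28: 225, -26: 186, -24: 159, -22: 169, -20: 196, -18: 206, -16: 209, -14: 210, -12: 207, -10: 195, -8: 165, -6: 143, -4: 140, -2: 164, 0: 211, 2: 241, 4: 249, 6: 249, 8: 249}
L 0.092 {-40: 251, -38: 250, -36: 250, -34: 251, -32: 250, -30: 244, -28: 211, -26: 156, -24: 135, -22: 167, -20: 207, -18: 220, -16: 219, -14: 219, -12: 219, -10: 206, -8: 175, -6: 154, -4: 161, -2: 204, 0: 242, 2: 250, 4: 251, 6: 251, 8: 251}
L 0.096 {-40: 240, -38: 241, -36: 241, -34: 243, -32: 241, -30: 234, -28: 210, -26: 161, -24: 139, -22: 166, -20: 202, -18: 210, -16: 212, -14: 215, -12: 214, -10: 197, -8: 170, -6: 161, -4: 178, -2: 230, 0: 250, 2: 251, 4: 251, 6: 250, 8: 250}
R 0.088 {-40: 247, -38: 247, -36: 246, -34: 245, -32: 245, -30: 226, -28: 178, -26: 152, -24: 157, -22: 185, -20: 204, -18: 210, -16: 210, -14: 208, -12: 202, -10: 186, -8: 169, -6: 178, -4: 211, -2: 239, 0: 247, 2: 248, 4: 248, 6: 249, 8: 249}
R 0.092 {-40: 250, -38: 249, -36: 249, -34: 249, -32: 248, -30: 229, -28: 175, -26: 154, -24: 162, -22: 186, -20: 206, -
[... 1367 characters left out ...]
loat64(185.9)), (np.float64(-11.0), np.float64(189.2)), (np.float64(-10.0), np.float64(192.8)), (np.float64(-9.0), np.float64(194.9))]
0.037 [(np.float64(-22.0), np.float64(195.3)), (np.float64(-21.0), np.float64(192.4)), (np.float64(-20.0), np.float64(188.4)), (np.float64(-19.0), np.float64(185.1)), (np.float64(-18.0), np.float64(182.3)), (np.float64(-17.0), np.float64(179.7)), (np.float64(-16.0), np.float64(178.3)), (np.float64(-15.0), np.float64(178.2)), (np.float64(-14.0), np.float64(179.5)), (np.float64(-13.0), np.float64(182.3)), (np.float64(-12.0), np.float64(185.7)), (np.float64(-11.0), np.float64(190.0)), (np.float64(-10.0), np.float64(193.5)), (np.float64(-9.0), np.float64(196.4))]
```

Fork bands are centred at -14.9° (left) and -16.4° (right), so the yaw is about -15.6°. The robot's own seating of the paddle gives an axis of (0.554, -0.0156). Now down to the bar.

Request:
send_rows(moves=[[-0.014, -0.023, 0.3, 0, 0, 0, 0.7], [0, 0, 0.7, 0, 0, 0, 0.7], [0, 0, 0.9, 0, 0, 0, 0.7], [0, 0, 0.9, 0, 0, 0, 0.7], [0, 0, 0.6, 0, 0, 0, 0.7], [0, 0, 0.35, 0, 0, 0, 0.7], [0, 0, 0.1, 0, 0, 0, 0.7], [0, 0, 0, 0, 0, 0, 0.7]])

```text
time_s: 19.2
tool_pos: [0.4647, 0.3657, 0.0433]
tcp_rot: [[-0.386, -0.922, -0.0], [-0.922, 0.386, -0.0], [0.0, 0.0, -1.0]]
ft_force: [0.0, 0.3, 0.0]
gripper_width: 0.7
grasp_force: 0.0
```

```bash
python3 go.py .4644 .3655 .021 157.3
```

```text
t 19.2 p [0.4647 0.3657 0.0433] yang 157.28 grip 0.7 F [0.  0.3 0. ] gf 0.0 q6 -29.1
shift now-frame [0.005 0.003 0.371] after-turn [0.005 0.003 0.371] turn [ 0. -0. -0.]
```

Request:
send_rows(moves=[[0, 0, 0.2, 0, 0, 0, 0.7], [0, 0, 0.15, 0, 0, 0, 0.6], [0, 0, 0.02, 0, 0, 0, 0.5], [0, 0, 0, 0, 0, 0, 0.4], [0, 0, 0, 0, 0, 0, 0.3], [0, 0, 0, 0, 0, 0, 0], [0, 0, 0, 0, 0, 0, 0], [0, 0, 0, 0, 0, 0, 0]])

```text
time_s: 20.2
tool_pos: [0.4647, 0.3657, 0.0212]
tcp_rot: [[-0.386, -0.923, 0.0], [-0.923, 0.386, 0.0], [-0.0, -0.0, -1.0]]
ft_force: [-1.5, -0.1, 4.0]
gripper_width: 0.356
grasp_force: 60.9
```

```bash
python3 go.py .4644 .3655 .021 157.3
```

```text
t 20.2 p [0.4647 0.3657 0.0212] yang 157.3 grip 0.356 F [-1.5 -0.1  4. ] gf 60.88347673416138 q6 -29.1
shift now-frame [0.005 0.003 0.004] after-turn [0.005 0.003 0.004] turn [-0.  0.  0.]
```

Request:
send_rows(moves=[[0, 0, -0.15, 0, 0, 0, 0], [0, 0, -0.35, 0, 0, 0, 0], [0, 0, -0.6, 0, 0, 0, 0], [0, 0, -0.8, 0, 0, 0, 0], [0, 0, -0.8, 0, 0, 0, 0], [0, 0, -0.7, 0, 0, -0.7, 0], [0, 0, -0.4, 0, 0, -0.72, 0], [0, 0, 0, 0, 0, 0, 0]])

```text
time_s: 21.2
tool_pos: [0.4654, 0.3661, 0.2509]
tcp_rot: [[-0.27, -0.963, 0.003], [-0.963, 0.27, 0.002], [-0.003, -0.002, -1.0]]
ft_force: [-0.1, -0.7, -3.8]
gripper_width: 0.357
grasp_force: 60.2
```

```bash
python3 go.py .554 -.0156 .25 164.4
```

```text
t 21.2 p [0.4654 0.3661 0.2509] yang 164.36 grip 0.357 F [-0.1 -0.7 -3.8] gf 60.2443528175354 q6 -36.2
shift now-frame [ 5.729 -3.137  0.006] after-turn [ 5.731 -3.133  0.015] turn [-0.03  0.03 -0.01]
```

Request:
send_rows(moves=[[0.229, -0.125, 0, 0, 0, 0, 0], [0.573, -0.314, 0, 0, 0, 0, 0], [0.802, -0.439, 0, 0, 0, 0, 0], [0.86, -0.47, 0, 0, 0, 0, 0], [0.86, -0.47, 0, 0, 0, 0, 0], [0.86, -0.47, 0, 0, 0, 0, 0], [0.745, -0.408, 0, 0, 0, 0, 0], [0.516, -0.282, 0, 0, 0, 0, 0]])

```text
time_s: 22.2
tool_pos: [0.5479, -0.0003, 0.2469]
tcp_rot: [[-0.272, -0.962, -0.003], [-0.962, 0.272, -0.001], [0.001, 0.003, -1.0]]
ft_force: [0.5, 0.2, -3.0]
gripper_width: 0.359
grasp_force: 60.2
```

Request:
send_rows(moves=[[0.287, -0.157, 0, 0, 0, 0, 0], [0, 0, 0, 0, 0, 0, 0], [0, 0, 0, 0, 0, 0, 0], [0, 0, 0, 0, 0, 0, 0]])

```text
time_s: 22.7
tool_pos: [0.5531, -0.0151, 0.2488]
tcp_rot: [[-0.267, -0.964, -0.0], [-0.964, 0.267, 0.0], [-0.0, 0.0, -1.0]]
ft_force: [0.4, -0.1, -3.3]
gripper_width: 0.355
grasp_force: 60.2
```

```bash
python3 go.py .554 -.0156 .18 164.4
python3 - <<'E'
from fit import *
s=grab("scene"); pickle.dump(s,open("scene5.pkl","wb")); t=grab("top")
a=np.array(t["color"])[110:220,205:315]
b=np.array(s["color"])[105:215,185:295]
cv2.imwrite("pics/barover.png",np.hstack([cv2.resize(q,(400,400),interpolation=cv2.INTER_CUBIC) for q in(a,b)]))
E
```

```text
t 22.7 p [ 0.5531 -0.0151  0.2488] yang 164.49 grip 0.355 F [ 0.4 -0.1 -3.3] gf 60.15320062637329 q6 -76.1
shift now-frame [ 0.004 -0.016  1.147] after-turn [ 0.004 -0.016  1.147] turn [0.   0.   0.02]
```

View pics/barover.png

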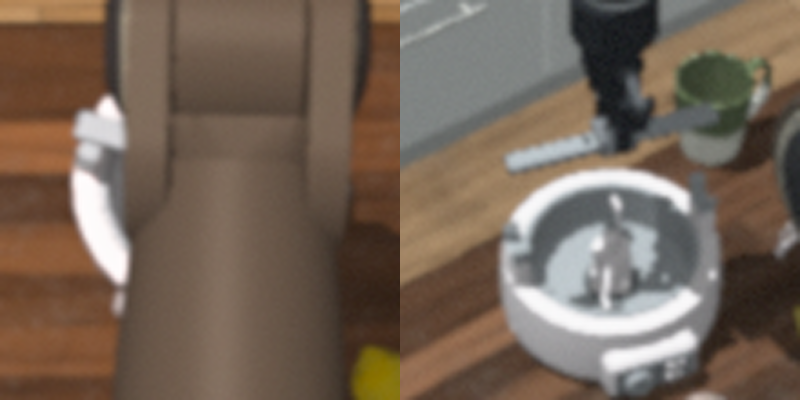

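Scene crop shows the bar level and centred above the pin and forks: its ends are at (515,160) and (710,112), and the fork tops at (515,235) and (697,190). Lowering.

Request:
send_rows(moves=[[0.004, -0.016, 0.15, 0, 0, 0.02, 0], [0, 0, 0.3, 0, 0, 0, 0], [0, 0, 0.4, 0, 0, 0, 0], [0, 0, 0.3, 0, 0, 0, 0], [0, 0, 0.12, 0, 0, 0, 0], [0, 0, 0, 0, 0, 0, 0], [0, 0, 0, 0, 0, 0, 0]])

```text
time_s: 23.68
tool_pos: [0.5546, -0.0167, 0.1735]
tcp_rot: [[-0.271, -0.963, 0.001], [-0.963, 0.271, -0.0], [-0.0, -0.001, -1.0]]
ft_force: [-0.7, -0.4, -3.9]
gripper_width: 0.356
grasp_force: 60.1
```

```bash
python3 go.py .554 -.0156 .14 164.4
```

```text
t 23.68 p [ 0.5546 -0.0167  0.1735] yang 164.31 grip 0.356 F [-0.7 -0.4 -3.9] gf 60.0587260723114 q6 -76.0
shift now-frame [-0.014  0.015  0.558] after-turn [-0.014  0.015  0.558] turn [-0.01  0.   -0.02]
```

Request:
send_rows(moves=[[-0.014, 0.013, 0.05, 0, 0, -0.02, 0], [0, 0, 0.08, 0, 0, 0, 0], [0, 0, 0.06, 0, 0, 0, 0], [0, 0, 0.05, 0, 0, 0, 0], [0, 0, 0, 0, 0, 0, 0]])

```text
time_s: 24.3
tool_pos: [0.5535, -0.0157, 0.1579]
tcp_rot: [[-0.269, -0.963, -0.001], [-0.963, 0.269, 0.0], [0.0, 0.001, -1.0]]
ft_force: [-0.3, -0.0, -3.5]
gripper_width: 0.355
grasp_force: 60.1
```

Request:
send_rows(moves=[[0, 0, 0.05, 0, 0, 0, 0], [0, 0, 0.04, 0, 0, 0, 0], [0, 0, 0.03, 0, 0, 0, 0], [0, 0, 0, 0, 0, 0, 0]])

```text
time_s: 24.8
tool_pos: [0.5536, -0.0157, 0.1509]
tcp_rot: [[-0.269, -0.963, -0.0], [-0.963, 0.269, 0.0], [0.0, 0.0, -1.0]]
ft_force: [0.3, -0.4, -2.1]
gripper_width: 0.354
grasp_force: 60.1
```

Request:
send_rows(moves=[[0, 0, 0.04, 0, 0, 0, 0], [0, 0, 0.04, 0, 0, 0, 0], [0, 0, 0.02, 0, 0, 0, 0], [0, 0, 0, 0, 0, 0, 0]])

```text
time_s: 25.3
tool_pos: [0.5536, -0.0157, 0.1449]
tcp_rot: [[-0.269, -0.963, -0.0], [-0.963, 0.269, 0.0], [0.0, 0.0, -1.0]]
ft_force: [0.3, -1.1, -3.0]
gripper_width: 0.358
grasp_force: 60.1
```

Request:
send_rows(moves=[[0, 0, 0.03, 0, 0, 0, 0], [0, 0, 0.02, 0, 0, 0, 0], [0, 0, 0, 0, 0, 0, 0]])

```text
time_s: 25.68
tool_pos: [0.5536, -0.0156, 0.142]
tcp_rot: [[-0.269, -0.963, -0.0], [-0.963, 0.269, 0.0], [0.0, 0.0, -1.0]]
ft_force: [0.1, -0.1, -3.3]
gripper_width: 0.355
grasp_force: 60.1
```

Request:
send_rows(moves=[[0, 0, 0.02, 0, 0, 0, 0], [0, 0, 0.02, 0, 0, 0, 0], [0, 0, 0, 0, 0, 0, 0]])

```text
time_s: 26.05
tool_pos: [0.5537, -0.0157, 0.1402]
tcp_rot: [[-0.269, -0.963, 0.001], [-0.963, 0.269, -0.0], [-0.0, -0.001, -1.0]]
ft_force: [-2.1, -0.4, 1.3]
gripper_width: 0.359
grasp_force: 60.6
```

Contact at TCP z 0.140, which puts the underside at 0.119 m as expected. Releasing and lifting away.

Request:
send_rows(moves=[[0, 0, 0, 0, 0, 0, 0.4], [0, 0, 0, 0, 0, 0, 0.5], [0, 0, 0, 0, 0, 0, 0.6], [0, 0, -0.2, 0, 0, 0, 0.6], [0, 0, -0.5, 0, 0, 0, 0.6], [0, 0, -0.8, 0, 0, 0, 0.6], [0, 0, -0.8, 0, 0, 0, 0.6], [0, 0, -0.3, 0, 0, 0, 0.6]])

```text
time_s: 27.05
tool_pos: [0.5544, -0.0157, 0.3001]
tcp_rot: [[-0.269, -0.963, 0.006], [-0.963, 0.269, -0.0], [-0.001, -0.005, -1.0]]
ft_force: [0.1, -0.2, -0.5]
gripper_width: 0.6
grasp_force: 0.0
```

Request:
send_rows(moves=[[0.5, -0.2, 0, 0, 0, 0, 0.6], [0.8, -0.3, 0, 0, 0, 0, 0.6], [0.8, -0.3, 0, 0, 0, 0, 0.6], [0.8, -0.3, 0, 0, 0, 0, 0.6], [0.4, -0.15, 0, 0, 0, 0, 0.6], [0, 0, 0, 0, 0, 0, 0.6]])

```text
time_s: 27.8
tool_pos: [0.5726, -0.2283, 0.2959]
tcp_rot: [[-0.272, -0.962, 0.0], [-0.962, 0.272, -0.0], [0.0, -0.0, -1.0]]
ft_force: [-1.0, 1.4, -0.4]
gripper_width: 0.597
grasp_force: 0.0
```

```bash
python3 - <<'E'
from fit import *
t=grab("top"); s=grab("scene")
a=np.array(t["color"])[110:220,205:315]
b=np.array(s["color"])[125:235,185:295]
cv2.imwrite("pics/final.png",np.hstack([cv2.resize(q,(400,400),interpolation=cv2.INTER_CUBIC) for q in(a,b)]))
print(proj(t,[[.554,-.0156,.137],*(np.array([.554,-.0156,.129])+np.outer([.098,-.098],[.269,.963,0]))])*3.636-[205*3.636,110*3.636])
E
python3 go.py .554 -.0156 .14 164.4
```

```text
[[207.16692426 174.49699291]
 [ 81.82758983 141.55528019]
 [332.14085582 209.91540178]]
t 27.9 p [ 0.5726 -0.2263  0.2962] yang 164.38 grip 0.602 F [0.1 0.8 0.1] gf 0.0 q6 -96.0
shift now-frame [-3.298  1.245  2.604] after-turn [-3.299  1.243  2.603] turn [-0.  0. -0.]
```

View pics/final.png

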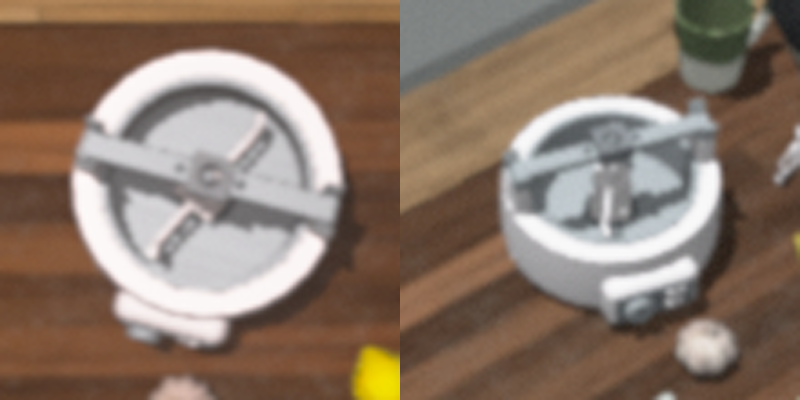

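The bar lies across both saddles with its ends near (85,145) and (332,210). The boss is at (210,177), with the pin showing in its hole, within a pixel or so of the predicted seated position. The gripper is clear, so I'm handing in.

```bash
python3 -c "
from plant import finish_job; print(finish_job())"
```

```text
the job is handed in; nothing more can be done
None
```

The paddle is home on the spindle and the bridge bar is seated in both saddles with the pin in its hole, going by contact heights and the final pictures; I handed the job in at about 28 s with the gripper clear, but no verdict came back.

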